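Hang a round sash rim on the latched J-hook of the drying stand

TASK

Lift the round wooden window rim out of its timber cradle and hang it on the J-hook of the drying stand, ready for painting: bring it over the hook's tip, then press it gently down past the spring keeper until it lies fully home in the bottom of the hook and the keeper has sprung shut above it, so that the rim hangs freely. The hook is clamped at a different height each time, so feel for it; the bare wood dents easily, so never press it on the hook with more than about 10 N, and leave the other things on the bench alone.

Things in the scene. Friction and masses are not known exactly. Their poses are not given: they have to be found in the camera images.
- rim: round window rim, a bare oak hoop, 0.10 to 0.16 kg, 220 mm over all, of 18 mm round section on a circle of 101 mm radius (184 mm clear inside). It stands upright in the cradle. Origin at the hoop's centre; x is its axis (square to the hoop), z points up to the top of the hoop. Bare wood: no more than about 10 N on the hook
- cradle: fixed timber cradle, 110 x 200 x 75 mm high, with a slot along its y, 21 mm wide and 60 mm deep, in which the rim stands (it may lean a few hundredths of a radian), its axis along the cradle's x. Origin at the centre of its underside on the bench
- stand: fixed steel drying stand carrying the J-hook. Origin on the bench straight below the middle of the hook's bowl; x points from the hook back to the post (22 mm thick, 403 mm high, 105 mm behind the bowl, on a base plate 170 x 180 x 12 mm centred at the post). The hung rim's axis lies along x
- under_hook (a point): same point as the stand's origin. The hook above it, 8 mm bar bent in the stand's x-z plane: round-bottomed bowl, inner gap 32 mm, open upwards; tip on the -x side flares to x = -31 mm, 63 mm above the bowl floor; shank on the +x side goes back to the post 70 mm above the floor. Its clamp may be set with the floor 252 to 292 mm above the bench: not measured, find it by feel or sight
- keeper (a joint): steel spring flap, 14 mm wide, 32 mm long, hinged on the shank 18 mm behind the bowl's middle, 46 mm above its floor. 0 rad = shut, level across the mouth; it swings only downwards, to 1.55, when the rim presses it (3 to 7 N) and springs shut once the rim is below it, 2 to 8 mm before the rim rests on the floor. Keep the rim at the bowl's middle or up to 3 mm to the tip side
- tin: closed steel tin, 74 mm across, 100 mm high, standing on the bench; leave alone. Origin at the centre of its underside
- offcut: wooden offcut, 45 x 120 x 30 mm, lying on the bench; leave alone. Origin at the centre of its underside
- putty_knife: putty knife, 200 mm long, lying on the bench; leave alone. Origin under its middle
Mind the look-alikes: they are no part of the job. There is more than one size of the cradle; the job needs the larger.

How it is judged:
On the way, in this order (a step that is already met when the one before it is completed fails the run):
1. the rim is lifted clear of the cradle (height (world z) of rim above 0.205 m and contact force between rim and cradle below 0.1 N), for 0.1 s.
2. the rim, over the hook, presses the keeper well down (value of joint keeper above 0.6 rad and contact force between rim and stand above 1 N and horizontal distance between rim and stand below 0.05 m), for 0.05 s.
At the end, for the whole second after the job is handed in: the rim hangs at rest (under 0.06 m/s) in the bottom of the J-hook, carried by it, keeper shut (under 0.1 rad) above it; the rim's centre within 25 mm fore and aft and 40 mm sideways of the bowl and 150 to 202 mm above the bench; its axis within 0.5 rad of the stand's x (value of joint keeper below 0.1 rad and contact force between rim and stand above 0.5 N and height (world z) of rim between 0.15 and 0.202 m and x of rim in the frame of stand between -0.025 and 0.025 m and y of rim in the frame of stand between -0.04 and 0.04 m and angle between the x axis of rim and the x axis of stand, either way round below 0.5 rad and linear speed of rim below 0.06 m/s); the robot touches nothing.
It fails at once if the rim is pressed or dropped on the stand or its hook with more than 12 N (contact force between rim and stand above 12 N).
It fails at once if a bystander is moved more than 20 mm (distance of any of tin, offcut, putty_knife from where it was at the start of the episode above 0.02 m).
It also fails if it takes over 69 s, if anything falls off the work surface, if the arm or the gripper's body presses on something with over 40 N, if the wrist force passes 120 N, or if a joint passes its speed limit or range.

ROBOT

A 6-joint arm with a two-finger parallel gripper is mounted at the origin on the work surface. World frame = base frame: x ahead of the robot, y to its left, z up, the work surface at z = 0. Lengths are in m, angles in rad, forces in N, time in s.
With the tool pointing down it reaches from about 0.3 to 0.775 m from the base axis. Payload 14.6 kg.
Tool frame: the origin (TCP) lies between the finger pads; the fingertips stand 11 mm ahead of it and the grasp point (between the pads) lies 8 mm behind it (arm.finger_overhang is the distance from the TCP to the fingertips, in m); z points along the fingers, x is the direction in which the jaws open and shut, and the axes are right-handed (so a half turn about z gives the same grasp; the last joint's range is limited). The gripper opens to 85 mm and grips with 20 to 120 N. Pads are 22 mm wide; open, the fingers measure 114 mm over their backs; the gripper's body (76 mm by 85 mm) begins 54 mm behind the grasp point. The pads swing forward as they close: fully open they stand 13 mm farther back than shut.
Start: joints at [1.254, 0.3, 1.521, -0, 1.321, -0.067], TCP at [0.136, 0.533, 0.242] pointing down, gripper open.
Joint ranges: [-3.03, 3.03], [-0.79, 2.21], [0.23, 2.52], [-1.04, 4.18], [0, 3.07], [-2.55, 2.55]. Speed limits (rad/s): [2.22, 2.22, 2.57, 3.14, 3.14, 3.14].

INTERFACE

Orientations are given as a unit quaternion [w, x, y, z].
In Python, from bench import arm gives the robot as it stands.
- The arm moves only by the tool apply_moves, never from a script. Its argument "commands" is a list of rows, each an object with "gripper": the finger opening in mm, from 0 to 85.4; "linear": the shift along the world's x, y, z in units of 25 mm (1.0 is 25 mm), a list of three; "yaw": the turn about the world's z in units of 5 degrees (1.0 is 5 degrees). In form: [{"gripper": gripper, "linear": [dx, dy, dz], "yaw": yaw}, ...]. A call has exactly 10 rows; each row shifts and turns the commanded pose from where the row before left it; what a row does not reach is not made up. A row lasts 1/10 s, in which the tool goes at most 50 mm and 8.59 degrees, less where a joint would pass 70% of its speed; a pose out of reach is approached as far as the arm can. A call is refused whole if a number of a shift passes 1 or a number of a turn 1, either way. A call with a gripper value outside its range is refused whole. The fingers move at their own pace and stop on an object; "squeeze" is the grip in N (left out, the last holds). Time passes only in rows, so rows that do not move let the fingers close, or fill a call up. It gives the time, the measured TCP pose, the force and the opening at its end, in the units of the state.
- arm.observe(): the state, without advancing time (a new reading comes with each control period).
- arm.read_camera(name): name is "side" or "top" or "wrist"; returns the picture (480x640x3 uint8, blue, green, red); there is no depth.
- arm.camera_model(name): a dict with "fx", "fy", "cx", "cy" (pixels), "xyz" and "attitude" of the camera in the world; the wrist camera has in their place "hand_eye" (4x4, takes a point from camera to tool coordinates, whose origin is the TCP and whose axes are the tool frame's). Camera axes: x right, y down, z forward; pixel columns grow to the right and rows downward; lengths in m; the calibration is good to about 2 mm. A picture is of the moment at which its call begins: read the wrist's pose just before it. camera_model takes no time and is no camera call.
- arm.job_done(): hands the job in, once; it reports no verdict.
The state is a dict: "t": time; "joint_positions": joint angles; "qd": joint speeds; "joint_torque": joint torques, N m; "tcp_pos": TCP position; "tcp_rot": TCP orientation; "force": force on the tool from outside, world axes, zero at the start; "moment": the same for the moment, N m; "width": finger opening in m.
Only numpy, scipy, OpenCV 4.12 (cv2) and the standard library are available. Lean on these libraries where they do the work, as an engineer would, in place of code of your own. Each camera call takes 0.05 s, during which the arm holds its last target. There are 200 camera calls.

## Working session

There is one attempt and no reset: what is moved stays moved. The work goes in short steps, Python scripts to look and compute and a tool call to move; the robot and the scene stay as the last step left them, time stands still between calls to the robot, and variables do not carry over. Pictures are saved under pics/ and viewed, about 8 in all and at most 12, crops included, and the job is handed in when it is done.

Besides the shell and the picture viewer there is one more tool, called after "Emit:" as name(argument=value, ...) on one line, values as JSON. apply_moves: Moves the arm, as the interface text tells. Its arguments: {"type":"object","properties":{"commands":{"type":"array"},"squeeze":{"type":"number"}},"required":["commands"]}

```bash
mkdir -p pics; python3 - <<'E'
from bench import arm
import cv2,numpy as np,json
for n in("side","top"):
    im=arm.read_camera(n);cv2.imwrite(f"pics/{n}0.png",im)
    m=arm.camera_model(n);print(n,{k:np.round(np.array(v),4).tolist() for k,v in m.items()})
m=arm.camera_model("wrist");print({k:np.round(np.array(v),4).tolist() for k,v in m.items()})
print(arm.observe())
E
```

```text
side {'fx': 443.125, 'fy': 443.125, 'cx': 321.6314, 'cy': 239.1071, 'xyz': [0.4134, -0.6074, 0.7223], 'attitude': [-0.411, 0.9078, -0.0762, 0.0352]}
top {'fx': 544.0485, 'fy': 544.0485, 'cx': 327.4757, 'cy': 228.5267, 'xyz': [0.3118, -0.0123, 1.3051], 'attitude': [0.064, -0.6992, 0.7093, -0.0626]}
{'fx': 342.6812, 'fy': 342.6812, 'cx': 322.1504, 'cy': 242.424, 'hand_eye': [[1.0, 0.0002, 0.0006, 0.0003], [-0.0004, 0.9452, 0.3264, -0.0835], [-0.0005, -0.3264, 0.9452, -0.132], [0.0, 0.0, 0.0, 1.0]]}
{'t': 0.1, 'joint_positions': array([ 1.25441072e+00,  3.00437507e-01,  1.52149876e+00, -5.88177516e-07,
        1.32071157e+00, -6.65953180e-02]), 'qd': array([-0.00057692, -0.00269614, -0.00233795,  0.00071912, -0.00103047,
       -0.00200994]), 'joint_torque': array([ 1.83673146e-03, -5.44371915e+01, -3.62380314e+01,  9.99793741e-07,
        2.91414151e-03,  1.09301709e-04]), 'tcp_pos': array([0.13590091, 0.53274702, 0.24177456]), 'tcp_rot': array([ 2.95479065e-04,  7.89683567e-01,  6.13514129e-01, -4.37088500e-04]), 'force': array([-0.2157905 , -0.7206265 ,  0.15129684]), 'moment': array([ 0.03920087,  0.01903457, -0.00416141]), 'width': 0.0853945170633623}
```

View pics/side0.png

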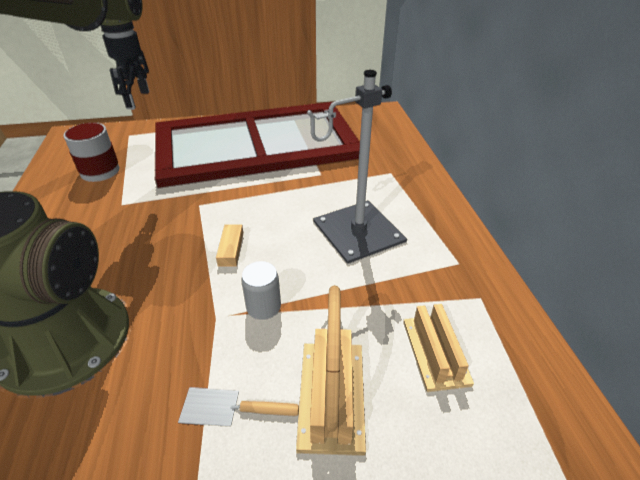

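View pics/top0.png

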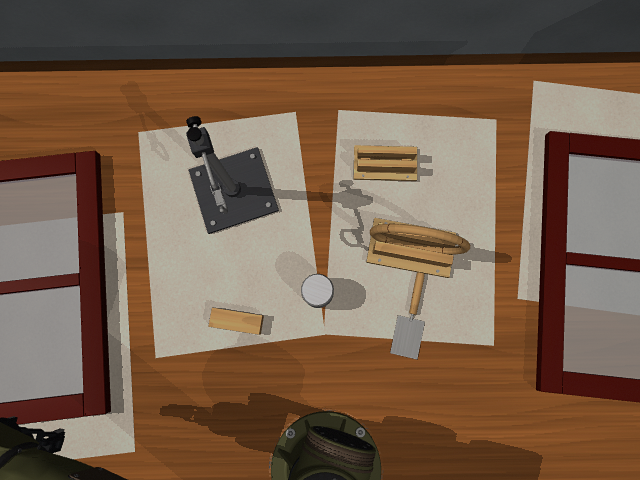

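The top view shows the rim in the larger cradle at about (412,245), the look-alike empty small cradle at (386,163), and the stand base at (234,190) with its hook near (218,195). In the side view the hook is at about (322,125) and the rim at (334,350). I choose the larger, occupied cradle and check it in a close crop.

```bash
cat > h.py <<'E'
from bench import arm
import numpy as np,cv2
from scipy.spatial.transform import Rotation as R
def cam(n,s=None):
    m=arm.camera_model(n);K=np.array([[m['fx'],0,m['cx']],[0,m['fy'],m['cy']],[0,0,1]])
    if n=='wrist':
        H=np.array(m['hand_eye']);q=s['tcp_rot'];T=R.from_quat(np.roll(q,-1)).as_matrix()
        return K,T@H[:3,:3],np.array(s['tcp_pos'])+T@H[:3,3]
    return K,R.from_quat(np.roll(m['attitude'],-1)).as_matrix(),np.array(m['xyz'])
def ray(c,px):
    K,A,o=c;d=A@np.linalg.solve(K,[px[0],px[1],1]);return o,d/np.linalg.norm(d)
def onz(c,px,z):
    o,d=ray(c,px);return o+d*(z-o[2])/d[2]
def proj(c,P):
    K,A,o=c;p=(np.atleast_2d(P)-o)@A;p=p@K.T;return p[:,:2]/p[:,2:]
def tri(c1,p1,c2,p2):
    o1,d1=ray(c1,p1);o2,d2=ray(c2,p2)
    s=np.linalg.lstsq(np.c_[d1,-d2],o2-o1,rcond=None)[0];a=o1+s[0]*d1;b=o2+s[1]*d2;return (a+b)/2,np.linalg.norm(a-b)
E
python3 - <<'E'
import cv2,numpy as np
from h import *
t=cv2.imread('pics/top0.png');s=cv2.imread('pics/side0.png')
def crop(i,x,y,w,h,W,H):return cv2.resize(i[y:y+h,x:x+w],(W,H),interpolation=cv2.INTER_CUBIC)
a=crop(t,360,205,120,90,400,300);b=crop(t,180,110,120,90+30,400,400)[:300]
b=crop(t,175,110,120,90,400,300)
c=crop(s,290,60,120,90,400,300);d=crop(s,290,280,120,180,400,600)[:300]
d=crop(s,270,280,240,180,400,300)
cv2.imwrite('pics/m0.png',np.vstack([np.hstack([a,b]),np.hstack([c,d])]))
c=cam('top');S=cam('side')
for n,p in dict(plate1=(190,170),plate2=(259,149),plate3=(279,211),plate4=(210,234)).items():print(n,onz(c,p,.012))
print(proj(c,[[0,0,0]]),proj(S,[[0,0,0]]))
print('cradle',[onz(c,p,.0).round(3) for p in [(366,263),(450,277),(375,220)]])
E
```

```text
plate1 [0.69770446 0.32564108 0.012     ]
plate2 [0.74919837 0.1559034  0.012     ]
plate3 [0.59111237 0.1059501  0.012     ]
plate4 [0.53682408 0.27237119 0.012     ]
[[325.89948006 467.46269405]] [[ 63.04484083 336.92391547]]
cradle [array([ 0.463, -0.103,  0.   ]), array([ 0.426, -0.303,  0.   ]), array([ 0.568, -0.128,  0.   ])]
```

View pics/m0.png

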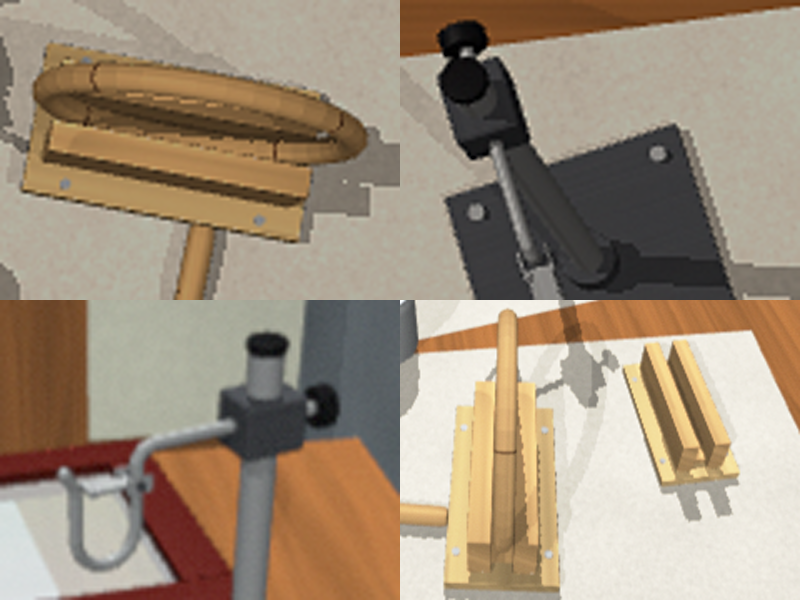

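Crop confirms: rim sits in the larger cradle (~200 mm long); the small one is empty. Now I fit the stand, cradle and rim, and overlay the model as a check.

```bash
cat > fit.py <<'E'
from h import *
from scipy.optimize import least_squares
T=cam('top');S=cam('side')
def W(p,L):
    c,s=np.cos(p[2]),np.sin(p[2]);L=np.atleast_2d(L);return np.c_[p[0]+c*L[:,0]-s*L[:,1],p[1]+s*L[:,0]+c*L[:,1],L[:,2]]
pl=np.array([[.19,.09,.012],[.19,-.09,.012],[.02,-.09,.012],[.02,.09,.012]])
pt=np.array([(190,170),(259,149),(279,211),(210,234)]);ps=np.array([(363,204),(406,238),(350,261),(314,221)])
hk=np.array([(309.5,113),(320.5,141.5)])
def f(p):
    H=np.array([[-.031,0,p[3]+.061],[0,0,p[3]-.008]])
    return np.r_[(proj(T,W(p,pl))-pt).ravel(),(proj(S,W(p,pl))-ps).ravel(),2*(proj(S,W(p,H))-hk).ravel()]
r=least_squares(f,[.5435,.1836,.3,.27]);p=r.x;print('stand',p.round(4),r.fun.round(1))
# cradle 110x200 base corners
cc=np.array([[-.055,.1,.0],[-.055,-.1,0],[.055,.1,0]])
q=least_squares(lambda q:(proj(T,W(q,cc))-[(366,263),(450,277),(375,220)]).ravel(),[.497,-.2155,-.183]).x
print('cradle',q.round(4))
def rimpts(q,lean):
    a=np.linspace(0,2*np.pi,73);L=np.c_[np.sin(a)*0,.101*np.sin(a),.101*np.cos(a)+.11]
    L=np.c_[L[:,2]*np.sin(lean),L[:,1],.015+L[:,2]*np.cos(lean)];return W(q,L)
if __name__=='__main__':
    out=[]
    a=np.linspace(0,np.pi,20);F=p[3]
    J=np.r_[[[-.031,0,F+.063],[-.02,0,F+.04]],np.c_[-.02*np.cos(a),0*a,F+.016-.02*np.sin(a)],[[.02,0,F+.055],[.035,0,F+.07],[.105,0,F+.07],[.105,0,.403],[.105,0,0.012]]]
    kp=np.array([[.018,0,F+.046],[-.014,0,F+.046]])
    for c,n,cr in((T,'top',[(360,205),(175,110)]),(S,'side',[(270,280),(290,60)])):
        for k,(x,y) in enumerate(cr):
            w=240 if (n=='side' and k==0) else 120;s=400/w
            im=cv2.resize(cv2.imread(f'pics/{n}0.png')[y:y+w*3//4,x:x+w],(400,300),interpolation=cv2.INTER_CUBIC)
            for P,col in((W(p,J),(0,0,255)),(W(p,kp),(255,255,0)),(rimpts(q,0),(0,255,0)),(rimpts(q,.05),(255,0,0)),(W(p,pl),(255,0,255))):
                cv2.polylines(im,[((proj(c,P)+.5-[x,y])*s).astype(int)],False,col,1)
            out.append(im)
    cv2.imwrite('pics/m1.png',np.vstack([np.hstack(out[:2]),np.hstack(out[2:])]))
E
python3 fit.py
```

```text
stand [0.5476 0.1786 0.3453 0.2905] [-0.8  0.7 -0.9 -2.9  2.2 -2.3  1.   0.4  3.5 -3.9  1.7  0.4 -1.6  1.3
 -2.9 -1.6 -4.1 -0.4  2.5  0.5]
cradle [ 0.4973 -0.2141 -0.1848]
```

View pics/m1.png

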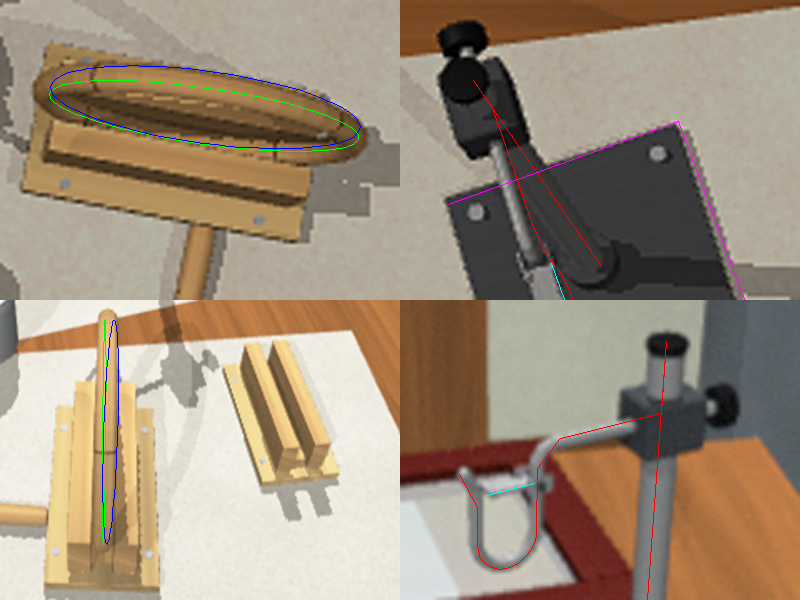

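The overlay puts the rim nearly upright (lean about 0). In the top view the stand model sits a few pixels to the right of the real hook, so I'll refine it later from close by. Next I move to a hover above the rim's +y shoulder, about 58 mm off the top so the gripper clears the hook later.

Emit:
apply_moves(commands=[{"gripper": 85, "linear": [0.5, -0.92, 0.1], "yaw": -0.576}, {"gripper": 85, "linear": [0.5, -0.92, 0.1], "yaw": -0.576}, {"gripper": 85, "linear": [0.5, -0.92, 0.1], "yaw": -0.576}, {"gripper": 85, "linear": [0.5, -0.92, 0.1], "yaw": -0.576}, {"gripper": 85, "linear": [0.5, -0.92, 0.1], "yaw": -0.576}, {"gripper": 85, "linear": [0.5, -0.92, 0.1], "yaw": -0.576}, {"gripper": 85, "linear": [0.5, -0.92, 0.1], "yaw": -0.576}, {"gripper": 85, "linear": [0.5, -0.92, 0.1], "yaw": -0.576}, {"gripper": 85, "linear": [0.5, -0.92, 0.1], "yaw": -0.576}, {"gripper": 85, "linear": [0.5, -0.92, 0.1], "yaw": -0.576}])

```text
t: 1.1
tcp_pos: [0.2612, 0.3019, 0.2672]
tcp_rot: [0.0, 0.918, 0.397, -0.0]
force: [-0.1, 0.5, -0.2]
width: 0.0851
```

Emit:
apply_moves(commands=[{"gripper": 85, "linear": [0.5, -0.92, 0.1], "yaw": -0.576}, {"gripper": 85, "linear": [0.5, -0.92, 0.1], "yaw": -0.576}, {"gripper": 85, "linear": [0.5, -0.92, 0.1], "yaw": -0.576}, {"gripper": 85, "linear": [0.5, -0.92, 0.1], "yaw": -0.576}, {"gripper": 85, "linear": [0.5, -0.92, 0.1], "yaw": -0.576}, {"gripper": 85, "linear": [0.5, -0.92, 0.1], "yaw": -0.576}, {"gripper": 85, "linear": [0.5, -0.92, 0.1], "yaw": -0.576}, {"gripper": 85, "linear": [0.5, -0.92, 0.1], "yaw": -0.576}, {"gripper": 85, "linear": [0.5, -0.92, 0.1], "yaw": -0.576}, {"gripper": 85, "linear": [0.5, -0.92, 0.1], "yaw": -0.576}])

```text
t: 2.1
tcp_pos: [0.3862, 0.0719, 0.2922]
tcp_rot: [-0.0, 0.988, 0.156, -0.0]
force: [0.0, 1.0, 0.1]
width: 0.0851
```

Emit:
apply_moves(commands=[{"gripper": 85, "linear": [0.5, -0.92, 0.1], "yaw": -0.576}, {"gripper": 85, "linear": [0.5, -0.92, 0.1], "yaw": -0.576}, {"gripper": 85, "linear": [0.5, -0.92, 0.1], "yaw": -0.576}, {"gripper": 85, "linear": [0.5, -0.92, 0.1], "yaw": -0.576}, {"gripper": 85, "linear": [0.5, -0.92, 0.1], "yaw": -0.576}, {"gripper": 85, "linear": [0.5, -0.92, 0.1], "yaw": -0.576}, {"gripper": 85, "linear": [0.5, -0.92, 0.1], "yaw": -0.576}, {"gripper": 85, "linear": [0.5, -0.92, 0.1], "yaw": -0.576}, {"gripper": 85, "linear": [0.5, -0.92, 0.1], "yaw": -0.576}, {"gripper": 85, "linear": [0.5, -0.92, 0.1], "yaw": -0.576}])

```text
t: 3.1
tcp_pos: [0.5113, -0.1581, 0.317]
tcp_rot: [-0.0, 0.996, -0.094, -0.0]
force: [-0.2, 0.9, -0.2]
width: 0.0852
```

```bash
python3 - <<'E'
from fit import *
s=arm.observe();im=arm.read_camera('wrist');c=cam('wrist',s)
P=proj(c,rimpts(q,0))
cv2.polylines(im,[P.astype(int)],False,(0,255,0),1)
cv2.imwrite('pics/w1.png',im)
g=W(q,[[0,.058,.2077]]);print(g,s['tcp_pos'],2*np.arctan2(s['tcp_rot'][2],s['tcp_rot'][1]))
E
```

```text
stand [0.5476 0.1786 0.3453 0.2905] [-0.8  0.7 -0.9 -2.9  2.2 -2.3  1.   0.4  3.5 -3.9  1.7  0.4 -1.6  1.3
 -2.9 -1.6 -4.1 -0.4  2.5  0.5]
cradle [ 0.4973 -0.2141 -0.1848]
[[ 0.50797076 -0.15706255  0.2077    ]] [ 0.51129077 -0.15807827  0.31704986] -0.18915009713577097
```

View pics/w1.png

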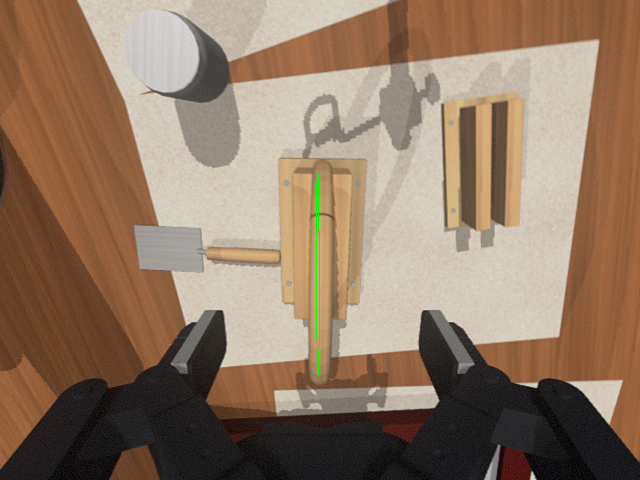

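The wrist view shows the rim as an upright strip from (323,162) to (318,380), centred between the pads at columns 225 and 420. The model line is within about 2 px. I descend and grip.

Emit:
apply_moves(commands=[{"gripper": 85, "linear": [-0.04, 0, -0.52], "yaw": 0}, {"gripper": 85, "linear": [-0.04, 0, -0.52], "yaw": 0}, {"gripper": 85, "linear": [0, 0, -0.52], "yaw": 0}, {"gripper": 85, "linear": [0, 0, -0.52], "yaw": 0}, {"gripper": 85, "linear": [0, 0, -0.52], "yaw": 0}, {"gripper": 85, "linear": [0, 0, -0.52], "yaw": 0}, {"gripper": 85, "linear": [0, 0, -0.52], "yaw": 0}, {"gripper": 85, "linear": [0, 0, -0.52], "yaw": 0}, {"gripper": 85, "linear": [0, 0, -0.52], "yaw": 0}, {"gripper": 85, "linear": [0, 0, 0], "yaw": 0}])

```text
t: 4.15
tcp_pos: [0.5084, -0.1569, 0.1983]
tcp_rot: [-0.0, 0.996, -0.093, -0.001]
force: [0.1, 0.4, -0.0]
width: 0.0847
```

Emit:
apply_moves(commands=[{"gripper": 10, "linear": [0, 0, 0], "yaw": 0}, {"gripper": 10, "linear": [0, 0, 0], "yaw": 0}, {"gripper": 10, "linear": [0, 0, 0], "yaw": 0}, {"gripper": 10, "linear": [0, 0, 0], "yaw": 0}, {"gripper": 10, "linear": [0, 0, 0], "yaw": 0}, {"gripper": 10, "linear": [0, 0, 0], "yaw": 0}, {"gripper": 10, "linear": [0, 0, 0], "yaw": 0}, {"gripper": 10, "linear": [0, 0, 0], "yaw": 0}, {"gripper": 10, "linear": [0, 0, 0], "yaw": 0}, {"gripper": 10, "linear": [0, 0, 0], "yaw": 0}], squeeze=100)

```text
t: 5.15
tcp_pos: [0.5092, -0.1571, 0.2007]
tcp_rot: [0.0, 0.996, -0.093, 0.0]
force: [0.1, 1.9, 6.3]
width: 0.0157
```

Emit:
apply_moves(commands=[{"gripper": 10, "linear": [0, 0, 0.2], "yaw": 0}, {"gripper": 10, "linear": [0, 0, 0.3], "yaw": 0}, {"gripper": 10, "linear": [0, 0, 0.6], "yaw": 0}, {"gripper": 10, "linear": [0, 0, 0.8], "yaw": 0}, {"gripper": 10, "linear": [0, 0, 1], "yaw": 0}, {"gripper": 10, "linear": [0, 0, 1], "yaw": 0}, {"gripper": 10, "linear": [0, 0, 1], "yaw": 0}, {"gripper": 10, "linear": [0, 0, 1], "yaw": 0}, {"gripper": 10, "linear": [0, 0, 0.8], "yaw": 0}, {"gripper": 10, "linear": [0, 0, 0.4], "yaw": 0}])

```text
t: 6.15
tcp_pos: [0.5089, -0.1571, 0.3798]
tcp_rot: [0.0, 0.996, -0.093, 0.001]
force: [0.3, -0.4, -0.9]
width: 0.0156
```

```bash
python3 - <<'E'
from h import *
s=arm.observe();print(s['t'],s['tcp_pos'],s['force'],s['moment'],s['width'])
a=cv2.resize(arm.read_camera('wrist'),(400,300));b=cv2.resize(arm.read_camera('side')[60:420,120:600],(400,300))
t=arm.read_camera('top');cv2.imwrite('pics/t2.png',t)
d=cv2.resize(t[100:280,160:400],(400,300),interpolation=cv2.INTER_CUBIC);e=cv2.resize(t[130:310,330:570],(400,300),interpolation=cv2.INTER_CUBIC)
cv2.imwrite('pics/m2.png',np.vstack([np.hstack([a,b]),np.hstack([d,e])]))
E
```

```text
6.15 [ 0.50894044 -0.1571157   0.3798304 ] [ 0.2902631  -0.3622085  -0.89968524] [0.05035093 0.01313207 0.02860745] 0.015613861423914735
```

View pics/m2.png

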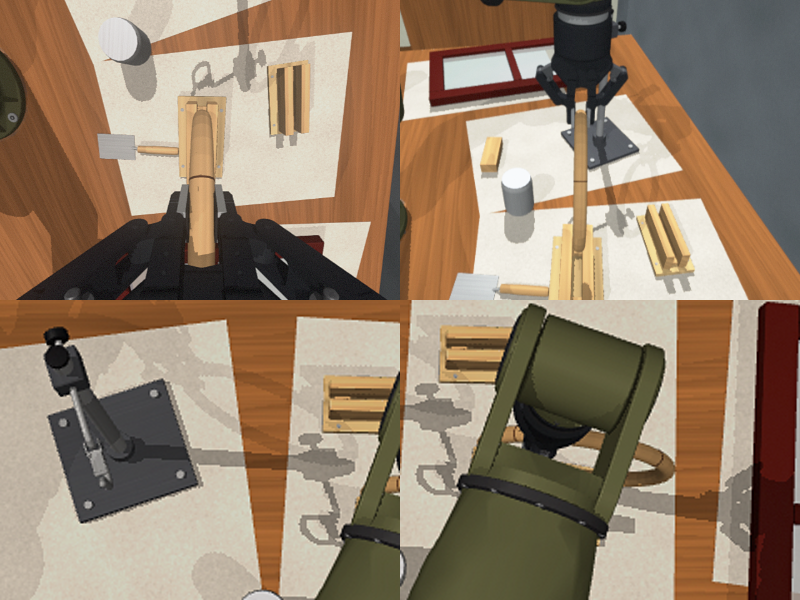

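The rim is lifted clear and held (wrist force about 0.9 N). In the top view the stand is unobstructed, with the hook tip at about (224,212), the post cap at (194,134) and the plate corners clear. I refit the stand with those points.

```bash
cat > fit2.py <<'E'
from fit import *
pt2=np.array([(190,170.8),(259.6,148.5),(279.5,211.5),(209,233.5)])
def f2(p):
    F=p[3];H=np.array([[-.031,0,F+.061],[0,0,F-.008]]);tp=np.array([[-.033,0,F+.061],[.105,0,.403],[.085,0,F+.072]])
    return np.r_[(proj(T,W(p,pl))-pt2).ravel(),(proj(T,W(p,tp))-[(224,211.5),(194.5,134.5),(205.5,155)]).ravel(),.3*(proj(S,W(p,pl))-ps).ravel(),(proj(S,W(p,H))-hk).ravel()]
r=least_squares(f2,p,loss='soft_l1');p=r.x;F=p[3]
if __name__=='__main__':
    print('stand2',p.round(4),f2(p).round(1))
    im=cv2.resize(cv2.imread('pics/t2.png')[110:240,170:290],(554,600),interpolation=cv2.INTER_CUBIC);k=554/120
    a=np.linspace(0,np.pi,20)
    J=np.r_[[[-.031,0,F+.063],[-.02,0,F+.04]],np.c_[-.02*np.cos(a),0*a,F+.016-.02*np.sin(a)],[[.02,0,F+.055],[.035,0,F+.07],[.105,0,F+.07],[.105,0,.403],[.105,0,0.012]]]
    for P,col in((W(p,J),(0,0,255)),(W(p,pl),(255,0,255))):
        cv2.polylines(im,[((proj(T,P)+.5-[170,110])*k).astype(int)],False,col,1)
    cv2.imwrite('pics/t3.png',im)
E
python3 fit2.py
```

```text
stand [0.5476 0.1786 0.3453 0.2905] [-0.8  0.7 -0.9 -2.9  2.2 -2.3  1.   0.4  3.5 -3.9  1.7  0.4 -1.6  1.3
 -2.9 -1.6 -4.1 -0.4  2.5  0.5]
cradle [ 0.4973 -0.2141 -0.1848]
stand2 [0.5452 0.1833 0.3103 0.2879] [-0.5 -1.2 -0.5 -1.2  0.4 -0.8 -0.1  0.5  0.4  2.8  1.3 -0.1 -0.9 -2.4
  1.4 -1.2  0.2  0.4 -1.2  0.2 -0.9 -0.8 -3.9 -0.1 -0.3  0.4]
```

View pics/t3.png

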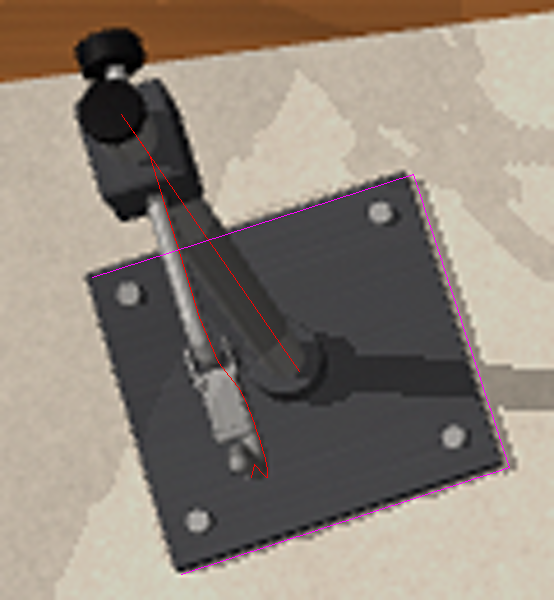

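The plate fits well, but the real hook tip at about (222,209) lies some 3–5 mm off the model. I'll bring the rim to a spot in front of the hook, above its tip, and look with the wrist camera.

Emit:
apply_moves(commands=[{"gripper": 10, "linear": [-0.15, 0.73, 0], "yaw": 0.285}, {"gripper": 10, "linear": [-0.15, 0.73, 0], "yaw": 0.285}, {"gripper": 10, "linear": [-0.15, 0.73, 0], "yaw": 0.285}, {"gripper": 10, "linear": [-0.15, 0.73, 0], "yaw": 0.285}, {"gripper": 10, "linear": [-0.15, 0.73, 0], "yaw": 0.285}, {"gripper": 10, "linear": [-0.15, 0.73, 0], "yaw": 0.285}, {"gripper": 10, "linear": [-0.15, 0.73, 0], "yaw": 0.285}, {"gripper": 10, "linear": [-0.15, 0.73, 0], "yaw": 0.285}, {"gripper": 10, "linear": [-0.15, 0.73, 0], "yaw": 0.285}, {"gripper": 10, "linear": [-0.15, 0.73, 0], "yaw": 0.285}])

```text
t: 7.3
tcp_pos: [0.471, 0.0261, 0.3764]
tcp_rot: [-0.0, 1.0, 0.031, -0.001]
force: [0.8, 0.3, -1.6]
width: 0.0156
```

Emit:
apply_moves(commands=[{"gripper": 10, "linear": [-0.15, 0.73, 0], "yaw": 0.285}, {"gripper": 10, "linear": [-0.15, 0.73, 0], "yaw": 0.285}, {"gripper": 10, "linear": [-0.15, 0.73, 0], "yaw": 0.285}, {"gripper": 10, "linear": [-0.15, 0.73, 0], "yaw": 0.285}, {"gripper": 10, "linear": [-0.15, 0.73, 0], "yaw": 0.285}, {"gripper": 10, "linear": [-0.15, 0.73, 0], "yaw": 0.285}, {"gripper": 10, "linear": [-0.15, 0.73, 0], "yaw": 0.285}, {"gripper": 10, "linear": [-0.15, 0.73, 0], "yaw": 0.285}, {"gripper": 10, "linear": [-0.15, 0.73, 0], "yaw": 0.285}, {"gripper": 10, "linear": [-0.15, 0.73, 0], "yaw": 0.285}])

```text
t: 8.3
tcp_pos: [0.4335, 0.2086, 0.3764]
tcp_rot: [0.0, 0.988, 0.155, -0.001]
force: [0.4, -0.5, -1.3]
width: 0.0156
```

```bash
cat > look.py <<'E'
import sys
from fit2 import *
def rimhand(s,dy=-.057,dz=-.0757):
    A=R.from_quat(np.roll(s['tcp_rot'],-1)).as_matrix();x=A[:,0];y=-A[:,1];z=-A[:,2]
    a=np.linspace(0,2*np.pi,73)[:,None];c=s['tcp_pos']+dy*y+dz*z
    return c+.101*np.sin(a)*y+.101*np.cos(a)*z
def hook(p):
    F=p[3];a=np.linspace(0,np.pi,20)
    return W(p,np.r_[[[-.031,0,F+.063],[-.02,0,F+.04]],np.c_[-.02*np.cos(a),0*a,F+.016-.02*np.sin(a)],[[.02,0,F+.055],[.035,0,F+.07],[.105,0,F+.07]]])
if __name__=='__main__':
    n=sys.argv[1];s=arm.observe();print(s['t'],s['tcp_pos'],2*np.arctan2(s['tcp_rot'][2],s['tcp_rot'][1]),s['force'],s['width'])
    w=arm.read_camera('wrist');sd=arm.read_camera('side')
    np.savez(f'pics/{n}.npz',pos=s['tcp_pos'],rot=s['tcp_rot']);cv2.imwrite(f'pics/{n}w.png',w);cv2.imwrite(f'pics/{n}s.png',sd)
    c=cam('wrist',s)
    w2=w.copy();cv2.polylines(w2,[proj(c,hook(p)).astype(int)],False,(0,0,255),1);cv2.polylines(w2,[proj(c,rimhand(s)).astype(int)],False,(0,255,0),1)
    x,y,k=230,40,2;cr=cv2.resize(sd[y:y+260,x:x+180],(415,600),interpolation=cv2.INTER_CUBIC);k=600/260
    for P,col in((hook(p),(0,0,255)),(rimhand(s),(0,255,0))):cv2.polylines(cr,[((proj(S,P)+.5-[x,y])*k).astype(int)],False,col,1)
    w3=np.zeros((600,385,3),np.uint8);w3[:289]=cv2.resize(w2,(385,289));w3[300:600]=cv2.resize(w[20:320,150:535],(385,300))
    cv2.imwrite(f'pics/{n}.png',np.hstack([w3,cr]))
E
python3 look.py a1
```

```text
stand [0.5476 0.1786 0.3453 0.2905] [-0.8  0.7 -0.9 -2.9  2.2 -2.3  1.   0.4  3.5 -3.9  1.7  0.4 -1.6  1.3
 -2.9 -1.6 -4.1 -0.4  2.5  0.5]
cradle [ 0.4973 -0.2141 -0.1848]
8.3 [0.43352276 0.20856505 0.37635912] 0.31148617163820963 [ 0.3867253  -0.47573147 -1.3090442 ] 0.01562595730076835
```

View pics/a1.png

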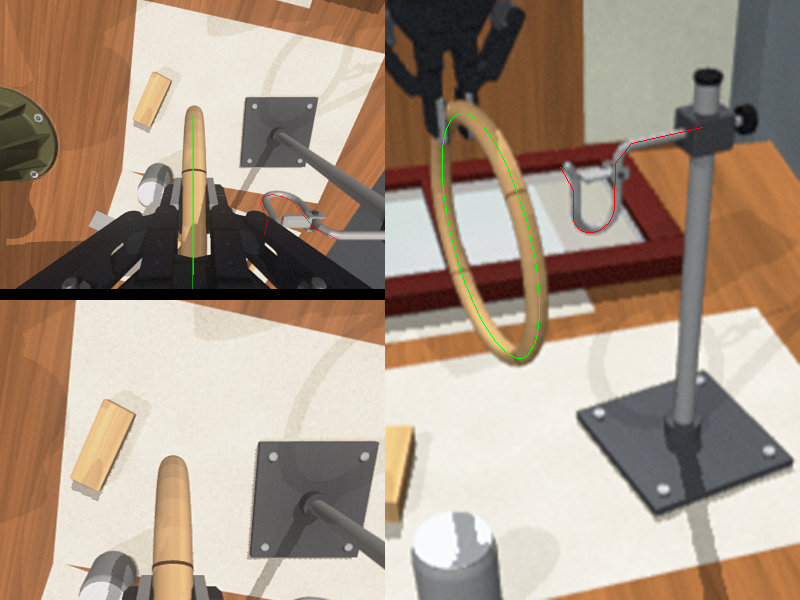

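Rim-in-hand overlay (green) matches the side view; the hook model is within a few mm. I make one zoomed view of the hook, from the wrist and the side, with pixel ticks, for the final fit.

```bash
python3 - <<'E'
import cv2,numpy as np
from look import *
d=np.load('pics/a1.npz');s=dict(tcp_pos=d['pos'],tcp_rot=d['rot']);c=cam('wrist',s)
def z(im,x,y,w,h,k,cc):
    o=cv2.resize(im[y:y+h,x:x+w],None,fx=k,fy=k,interpolation=cv2.INTER_CUBIC)
    cv2.polylines(o,[((proj(cc,hook(p))+.5-[x,y])*k).astype(int)],False,(0,0,255),1)
    for g in range(0,w,20):cv2.putText(o,str(x+g),(g*k,10),0,.35,(255,0,0));cv2.line(o,(g*k,12),(g*k,h*k),(255,0,0) if g%100==0 else (200,160,160),1) if g%40==0 else 0
    for g in range(0,h,20):cv2.putText(o,str(y+g),(0,g*k+4),0,.35,(255,0,0));cv2.line(o,(0,g*k),(w*k,g*k),(200,160,160),1) if g%40==0 else 0
    return o
a=z(cv2.imread('pics/a1w.png'),420,300,200,120,4,c);b=z(cv2.imread('pics/a1s.png'),300,95,80,50,0 or 2,S)
b=z(cv2.imread('pics/a1s.png'),295,95,100,15+40,2,S)
b=z(cv2.imread('pics/a1s.png'),300,100,50,50,5,S)
o=np.zeros((740,800,3),np.uint8);o[:480]=a;o[485:735,:250]=b
o=np.zeros((600,800,3),np.uint8);o[:,:]=cv2.resize(np.hstack([a,np.vstack([b,np.zeros((230,250,3),np.uint8)])]),(800,600)) if 0 else 0
A=cv2.resize(a,(800,480));o[:480]=A;cv2.imwrite('pics/z1.png',A)
B=cv2.resize(b,(400,400));cv2.imwrite('pics/z1b.png',np.hstack([cv2.resize(a,(800,480))[:480,:],])) 
# pack both: wrist 540x324 + side below
o=np.zeros((600,800,3),np.uint8);o[:345,:575]=cv2.resize(a,(575,345));o[350:600,:250]=b;cv2.imwrite('pics/z1.png',np.vstack([a[:350],np.hstack([b,a[350:,:550] if a[350:].shape[0]==250 else np.zeros((250,550,3),np.uint8)])]))
E
```

```text
stand [0.5476 0.1786 0.3453 0.2905] [-0.8  0.7 -0.9 -2.9  2.2 -2.3  1.   0.4  3.5 -3.9  1.7  0.4 -1.6  1.3
 -2.9 -1.6 -4.1 -0.4  2.5  0.5]
cradle [ 0.4973 -0.2141 -0.1848]
```

View pics/z1.png

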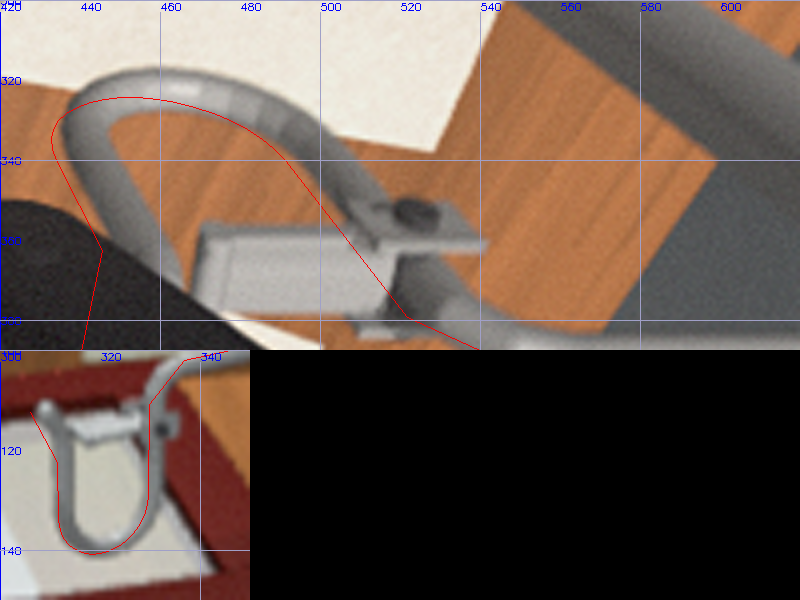

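```bash
python3 - <<'E' | tail -4
from look import *
d=np.load('pics/a1.npz');s=dict(tcp_pos=d['pos'],tcp_rot=d['rot']);c=cam('wrist',s)
pw=np.array([(441,333),(445,326),(452,322.5),(461,322),(475,324),(490,331),(502,340),(449,343),(457,357),(509,349)])
pS=np.array([(313,126),(319.6,140),(331,126),(330,134),(314.4,135),(325,138.5)])
def U(p):
    F=p[3];a=np.linspace(0,np.pi,60);l=np.linspace(.04,.0165,20)
    return W(p,np.r_[np.c_[0*l-.02,0*l,F+l],np.c_[-.02*np.cos(a),0*a,F+.016-.02*np.sin(a)],np.c_[0*l+.02,0*l,F+l[::-1]+.002]])
def dist(c,p,pts):
    C=proj(c,U(p));return np.array([(lambda v:v[np.argmin((v**2).sum(1))])(C-q) for q in pts]).ravel()
for ws in(0,1):
    g=lambda p:np.r_[dist(c,p,pw),ws*dist(S,p,pS),(proj(c,W(p,[[-.014,.007,p[3]+.046]]))-(471,357)).ravel()*.5,(p[2]-.31)*100,(p[3]-.288)*100]
    best=least_squares(g,p+[.005,0,0,0],diff_step=1e-4);print(ws,best.x.round(4),best.cost.round(2),np.abs(dist(c,best.x,pw)).max().round(2),dist(S,best.x,pS).round(1))
np.save('p.npy',best.x)
p=best.x;y=s['tcp_pos'];cc,ss=np.cos(p[2]),np.sin(p[2]);D=y[:2]-p[:2];print('tcp local',[cc*D[0]+ss*D[1],-ss*D[0]+cc*D[1]])
E
```

```text
cradle [ 0.4973 -0.2141 -0.1848]
0 [0.5543 0.1847 0.3015 0.2831] 5.21 1.63 [ 2.5 -0.2 -0.5  1.   2.5 -0.2  2.1  1.3  1.2  0.2  1.2  2.5]
1 [0.5515 0.1867 0.3001 0.2872] 7.71 1.54 [ 0.9 -0.1 -0.  -0.5  1.  -0.1  0.1 -0.  -0.  -0.2  0.1  0. ]
tcp local [np.float64(-0.10625023160974739), np.float64(0.05576613504803875)]
```

Emit:
apply_moves(commands=[{"gripper": 10, "linear": [0.4, 0.124, 0], "yaw": -0.1}, {"gripper": 10, "linear": [0.4, 0.124, 0], "yaw": 0}, {"gripper": 10, "linear": [0.4, 0.124, 0], "yaw": 0}, {"gripper": 10, "linear": [0.4, 0.124, 0], "yaw": 0}, {"gripper": 10, "linear": [0.4, 0.124, 0], "yaw": 0}, {"gripper": 10, "linear": [0.4, 0.124, 0], "yaw": 0}, {"gripper": 10, "linear": [0.4, 0.124, 0], "yaw": 0}, {"gripper": 10, "linear": [0.4, 0.124, 0], "yaw": 0}, {"gripper": 10, "linear": [0.4, 0.124, 0], "yaw": 0}, {"gripper": 10, "linear": [0.4, 0.124, 0], "yaw": 0}])

```text
t: 9.4
tcp_pos: [0.5349, 0.2392, 0.3776]
tcp_rot: [0.0, 0.989, 0.15, -0.0]
force: [-0.7, -0.7, -1.3]
width: 0.0158
```

Emit:
apply_moves(commands=[{"gripper": 10, "linear": [0, 0, -0.2], "yaw": 0}, {"gripper": 10, "linear": [0, 0, -0.2], "yaw": 0}, {"gripper": 10, "linear": [0, 0, -0.2], "yaw": 0}, {"gripper": 10, "linear": [0, 0, -0.2], "yaw": 0}, {"gripper": 10, "linear": [0, 0, -0.2], "yaw": 0}, {"gripper": 10, "linear": [0, 0, 0], "yaw": 0}, {"gripper": 10, "linear": [0, 0, 0], "yaw": 0}, {"gripper": 10, "linear": [0, 0, 0], "yaw": 0}, {"gripper": 10, "linear": [0, 0, 0], "yaw": 0}, {"gripper": 10, "linear": [0, 0, 0], "yaw": 0}])

```text
t: 10.4
tcp_pos: [0.534, 0.2389, 0.3529]
tcp_rot: [-0.0, 0.989, 0.15, 0.0]
force: [-0.0, -0.2, -1.5]
width: 0.0156
```

```bash
python3 - <<'E' | tail -3
from look import *
p=np.load('p.npy');s=arm.observe();print(s['tcp_pos'],2*np.arctan2(s['tcp_rot'][2],s['tcp_rot'][1]),s['force'],s['moment'])
cc,ss=np.cos(p[2]),np.sin(p[2]);D=s['tcp_pos'][:2]-p[:2];print('tcp local',[cc*D[0]+ss*D[1],-ss*D[0]+cc*D[1]])
w=arm.read_camera('wrist');sd=arm.read_camera('side');c=cam('wrist',s)
def z(im,x,y,w,h,k,cc):
    o=cv2.resize(im[y:y+h,x:x+w],None,fx=k,fy=k,interpolation=cv2.INTER_CUBIC)
    for P,col in((hook(p),(0,0,255)),(rimhand(s),(0,255,0))):cv2.polylines(o,[((proj(cc,P)+.5-[x,y])*k).astype(int)],False,col,1)
    return o
cv2.imwrite('pics/b1.png',np.hstack([z(w,210,200,200,280,2,c),z(sd,275,50,100,140,4,S)]))
E
```

```text
cradle [ 0.4973 -0.2141 -0.1848]
[0.53398589 0.23892825 0.35291701] 0.3017285290238839 [-0.03440009 -0.20427065 -1.5325399 ] [ 0.05436485  0.03964008 -0.07066942]
tcp local [np.float64(-0.0013012968022020465), np.float64(0.055069362916515284)]
```

View pics/b1.png

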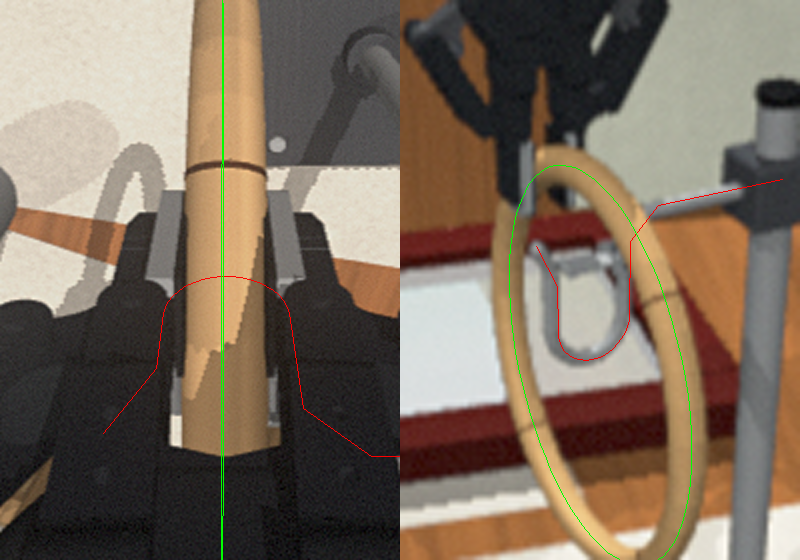

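In the side view the rim's top section now sits above the mouth of the hook. The hook and rim overlays are offset by the same 1–2 px, so their relative position is good, with the rim about 1 mm to the tip side. I descend in steps, watching the force.

Emit:
apply_moves(commands=[{"gripper": 10, "linear": [0, 0, -0.12], "yaw": 0}, {"gripper": 10, "linear": [0, 0, -0.12], "yaw": 0}, {"gripper": 10, "linear": [0, 0, -0.12], "yaw": 0}, {"gripper": 10, "linear": [0, 0, -0.12], "yaw": 0}, {"gripper": 10, "linear": [0, 0, -0.12], "yaw": 0}, {"gripper": 10, "linear": [0, 0, -0.12], "yaw": 0}, {"gripper": 10, "linear": [0, 0, -0.12], "yaw": 0}, {"gripper": 10, "linear": [0, 0, -0.12], "yaw": 0}, {"gripper": 10, "linear": [0, 0, -0.12], "yaw": 0}, {"gripper": 10, "linear": [0, 0, 0], "yaw": 0}])

```text
t: 11.5
tcp_pos: [0.5339, 0.2389, 0.3253]
tcp_rot: [0.0, 0.989, 0.15, -0.0]
force: [-0.3, -0.3, -1.7]
width: 0.0156
```

Emit:
apply_moves(commands=[{"gripper": 10, "linear": [0, 0, -0.04], "yaw": 0}, {"gripper": 10, "linear": [0, 0, -0.04], "yaw": 0}, {"gripper": 10, "linear": [0, 0, -0.04], "yaw": 0}, {"gripper": 10, "linear": [0, 0, -0.04], "yaw": 0}, {"gripper": 10, "linear": [0, 0, -0.04], "yaw": 0}, {"gripper": 10, "linear": [0, 0, -0.04], "yaw": 0}, {"gripper": 10, "linear": [0, 0, -0.04], "yaw": 0}, {"gripper": 10, "linear": [0, 0, -0.04], "yaw": 0}, {"gripper": 10, "linear": [0, 0, -0.04], "yaw": 0}, {"gripper": 10, "linear": [0, 0, -0.04], "yaw": 0}])

```text
t: 12.5
tcp_pos: [0.5341, 0.2389, 0.3159]
tcp_rot: [-0.0, 0.989, 0.15, 0.0]
force: [0.8, -0.9, 3.3]
width: 0.0156
```

The keeper is felt at TCP z of about 0.317, as predicted, so the floor is near 0.287. I continue.

Emit:
apply_moves(commands=[{"gripper": 10, "linear": [0, 0, -0.04], "yaw": 0}, {"gripper": 10, "linear": [0, 0, -0.04], "yaw": 0}, {"gripper": 10, "linear": [0, 0, -0.04], "yaw": 0}, {"gripper": 10, "linear": [0, 0, -0.04], "yaw": 0}, {"gripper": 10, "linear": [0, 0, -0.04], "yaw": 0}, {"gripper": 10, "linear": [0, 0, -0.04], "yaw": 0}, {"gripper": 10, "linear": [0, 0, -0.04], "yaw": 0}, {"gripper": 10, "linear": [0, 0, -0.04], "yaw": 0}, {"gripper": 10, "linear": [0, 0, -0.04], "yaw": 0}, {"gripper": 10, "linear": [0, 0, -0.04], "yaw": 0}])

```text
t: 13.5
tcp_pos: [0.5337, 0.2389, 0.3059]
tcp_rot: [-0.0, 0.989, 0.15, -0.0]
force: [-2.6, -0.1, 5.0]
width: 0.0157
```

Emit:
apply_moves(commands=[{"gripper": 10, "linear": [0, 0, -0.04], "yaw": 0}, {"gripper": 10, "linear": [0, 0, -0.04], "yaw": 0}, {"gripper": 10, "linear": [0, 0, -0.04], "yaw": 0}, {"gripper": 10, "linear": [0, 0, -0.04], "yaw": 0}, {"gripper": 10, "linear": [0, 0, -0.04], "yaw": 0}, {"gripper": 10, "linear": [0, 0, -0.04], "yaw": 0}, {"gripper": 10, "linear": [0, 0, 0], "yaw": 0}, {"gripper": 10, "linear": [0, 0, 0], "yaw": 0}, {"gripper": 10, "linear": [0, 0, 0], "yaw": 0}, {"gripper": 10, "linear": [0, 0, 0], "yaw": 0}])

```text
t: 14.5
tcp_pos: [0.5338, 0.2389, 0.2996]
tcp_rot: [-0.0, 0.989, 0.15, -0.0]
force: [-3.9, 0.0, 2.0]
width: 0.0153
```

```bash
python3 - <<'E'
from h import *
s=arm.observe();print(s['tcp_pos'],s['force'],s['moment'])
E
```

```text
[0.53384739 0.23893975 0.29961431] [-3.88167296  0.03124453  1.99518235] [-0.17404766  0.62196168 -0.28051717]
```

Emit:
apply_moves(commands=[{"gripper": 10, "linear": [0, 0, -0.04], "yaw": 0}, {"gripper": 10, "linear": [0, 0, -0.04], "yaw": 0}, {"gripper": 10, "linear": [0, 0, -0.04], "yaw": 0}, {"gripper": 10, "linear": [0, 0, -0.04], "yaw": 0}, {"gripper": 10, "linear": [0, 0, -0.04], "yaw": 0}, {"gripper": 10, "linear": [0, 0, -0.04], "yaw": 0}, {"gripper": 10, "linear": [0, 0, -0.04], "yaw": 0}, {"gripper": 10, "linear": [0, 0, -0.04], "yaw": 0}, {"gripper": 10, "linear": [0, 0, 0], "yaw": 0}, {"gripper": 10, "linear": [0, 0, 0], "yaw": 0}])

```text
t: 15.5
tcp_pos: [0.5339, 0.2389, 0.2916]
tcp_rot: [0.0, 0.989, 0.15, -0.0]
force: [-4.8, -1.4, 0.8]
width: 0.0157
```

Emit:
apply_moves(commands=[{"gripper": 10, "linear": [0, 0, -0.04], "yaw": 0}, {"gripper": 10, "linear": [0, 0, -0.04], "yaw": 0}, {"gripper": 10, "linear": [0, 0, -0.04], "yaw": 0}, {"gripper": 10, "linear": [0, 0, -0.04], "yaw": 0}, {"gripper": 10, "linear": [0, 0, -0.04], "yaw": 0}, {"gripper": 10, "linear": [0, 0, -0.04], "yaw": 0}, {"gripper": 10, "linear": [0, 0, -0.04], "yaw": 0}, {"gripper": 10, "linear": [0, 0, 0], "yaw": 0}, {"gripper": 10, "linear": [0, 0, 0], "yaw": 0}, {"gripper": 10, "linear": [0, 0, 0], "yaw": 0}])

```text
t: 16.5
tcp_pos: [0.5339, 0.2389, 0.2846]
tcp_rot: [-0.0, 0.989, 0.15, -0.0]
force: [-4.3, -1.4, 0.9]
width: 0.0158
```

Section bottom is now about 14 mm above the floor. I continue in smaller steps.

Emit:
apply_moves(commands=[{"gripper": 10, "linear": [0, 0, -0.03], "yaw": 0}, {"gripper": 10, "linear": [0, 0, -0.03], "yaw": 0}, {"gripper": 10, "linear": [0, 0, -0.03], "yaw": 0}, {"gripper": 10, "linear": [0, 0, -0.03], "yaw": 0}, {"gripper": 10, "linear": [0, 0, -0.03], "yaw": 0}, {"gripper": 10, "linear": [0, 0, 0], "yaw": 0}, {"gripper": 10, "linear": [0, 0, 0], "yaw": 0}, {"gripper": 10, "linear": [0, 0, 0], "yaw": 0}, {"gripper": 10, "linear": [0, 0, 0], "yaw": 0}, {"gripper": 10, "linear": [0, 0, 0], "yaw": 0}])

```text
t: 17.5
tcp_pos: [0.5339, 0.2389, 0.2809]
tcp_rot: [-0.0, 0.989, 0.15, -0.0]
force: [-4.2, -1.1, -1.6]
width: 0.0155
```

Emit:
apply_moves(commands=[{"gripper": 10, "linear": [0, 0, -0.03], "yaw": 0}, {"gripper": 10, "linear": [0, 0, -0.03], "yaw": 0}, {"gripper": 10, "linear": [0, 0, -0.03], "yaw": 0}, {"gripper": 10, "linear": [0, 0, 0], "yaw": 0}, {"gripper": 10, "linear": [0, 0, 0], "yaw": 0}, {"gripper": 10, "linear": [0, 0, 0], "yaw": 0}, {"gripper": 10, "linear": [0, 0, 0], "yaw": 0}, {"gripper": 10, "linear": [0, 0, 0], "yaw": 0}, {"gripper": 10, "linear": [0, 0, 0], "yaw": 0}, {"gripper": 10, "linear": [0, 0, 0], "yaw": 0}])

```text
t: 18.5
tcp_pos: [0.5339, 0.2389, 0.2787]
tcp_rot: [0.0, 0.989, 0.15, -0.0]
force: [-5.1, -1.4, -1.2]
width: 0.0154
```

Emit:
apply_moves(commands=[{"gripper": 10, "linear": [0, 0, -0.03], "yaw": 0}, {"gripper": 10, "linear": [0, 0, -0.03], "yaw": 0}, {"gripper": 10, "linear": [0, 0, -0.02], "yaw": 0}, {"gripper": 10, "linear": [0, 0, 0], "yaw": 0}, {"gripper": 10, "linear": [0, 0, 0], "yaw": 0}, {"gripper": 10, "linear": [0, 0, 0], "yaw": 0}, {"gripper": 10, "linear": [0, 0, 0], "yaw": 0}, {"gripper": 10, "linear": [0, 0, 0], "yaw": 0}, {"gripper": 10, "linear": [0, 0, 0], "yaw": 0}, {"gripper": 10, "linear": [0, 0, 0], "yaw": 0}])

```text
t: 19.5
tcp_pos: [0.5339, 0.2389, 0.2767]
tcp_rot: [-0.0, 0.989, 0.15, -0.0]
force: [-4.2, -1.6, -2.1]
width: 0.0155
```

Emit:
apply_moves(commands=[{"gripper": 10, "linear": [0, 0, -0.03], "yaw": 0}, {"gripper": 10, "linear": [0, 0, -0.03], "yaw": 0}, {"gripper": 10, "linear": [0, 0, -0.02], "yaw": 0}, {"gripper": 10, "linear": [0, 0, 0], "yaw": 0}, {"gripper": 10, "linear": [0, 0, 0], "yaw": 0}, {"gripper": 10, "linear": [0, 0, 0], "yaw": 0}, {"gripper": 10, "linear": [0, 0, 0], "yaw": 0}, {"gripper": 10, "linear": [0, 0, 0], "yaw": 0}, {"gripper": 10, "linear": [0, 0, 0], "yaw": 0}, {"gripper": 10, "linear": [0, 0, 0], "yaw": 0}])

```text
t: 20.5
tcp_pos: [0.5339, 0.2389, 0.2747]
tcp_rot: [-0.0, 0.989, 0.15, -0.0]
force: [-4.9, -1.5, -3.9]
width: 0.0157
```

Emit:
apply_moves(commands=[{"gripper": 10, "linear": [0, 0, -0.03], "yaw": 0}, {"gripper": 10, "linear": [0, 0, -0.03], "yaw": 0}, {"gripper": 10, "linear": [0, 0, -0.02], "yaw": 0}, {"gripper": 10, "linear": [0, 0, 0], "yaw": 0}, {"gripper": 10, "linear": [0, 0, 0], "yaw": 0}, {"gripper": 10, "linear": [0, 0, 0], "yaw": 0}, {"gripper": 10, "linear": [0, 0, 0], "yaw": 0}, {"gripper": 10, "linear": [0, 0, 0], "yaw": 0}, {"gripper": 10, "linear": [0, 0, 0], "yaw": 0}, {"gripper": 10, "linear": [0, 0, 0], "yaw": 0}])

```text
t: 21.5
tcp_pos: [0.534, 0.239, 0.2729]
tcp_rot: [-0.0, 0.989, 0.15, 0.0]
force: [0.4, 0.3, 0.1]
width: 0.0157
```

The lateral force has vanished, so the keeper has sprung shut. The force in z suggests the floor has just been touched. I lower a bit more, gently.

Emit:
apply_moves(commands=[{"gripper": 10, "linear": [0, 0, -0.01], "yaw": 0}, {"gripper": 10, "linear": [0, 0, -0.01], "yaw": 0}, {"gripper": 10, "linear": [0, 0, 0], "yaw": 0}, {"gripper": 10, "linear": [0, 0, 0], "yaw": 0}, {"gripper": 10, "linear": [0, 0, 0], "yaw": 0}, {"gripper": 10, "linear": [0, 0, 0], "yaw": 0}, {"gripper": 10, "linear": [0, 0, 0], "yaw": 0}, {"gripper": 10, "linear": [0, 0, 0], "yaw": 0}, {"gripper": 10, "linear": [0, 0, 0], "yaw": 0}, {"gripper": 10, "linear": [0, 0, 0], "yaw": 0}])

```text
t: 22.5
tcp_pos: [0.534, 0.2389, 0.2723]
tcp_rot: [0.0, 0.989, 0.15, 0.0]
force: [-1.0, -0.3, 2.7]
width: 0.0154
```

```bash
python3 - <<'E'
from h import *
s=arm.observe();print(s['tcp_pos'],s['force'],s['moment'])
sd=arm.read_camera('side');cv2.imwrite('pics/c1.png',cv2.resize(sd[50:190,275:375],None,fx=4,fy=4,interpolation=cv2.INTER_CUBIC))
E
```

```text
[0.5339918  0.23890311 0.27234797] [-0.96470993 -0.31511946  2.65492277] [-0.19961583 -0.0634135   0.01920192]
```

View pics/c1.png

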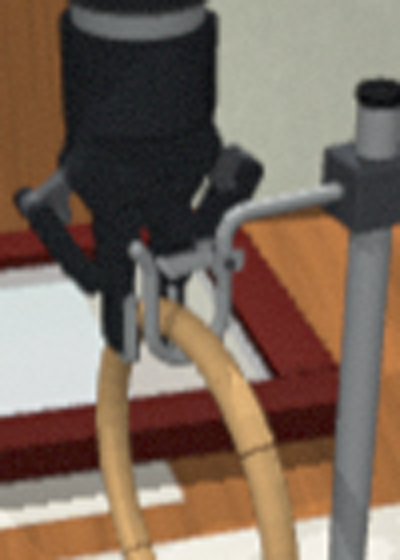

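The picture shows the rim lying in the bowl bottom at (165,310), with the keeper level above it at (190,262); about 4 N is on the floor. I release and retreat.

Emit:
apply_moves(commands=[{"gripper": 19, "linear": [0, 0, 0], "yaw": 0}, {"gripper": 22, "linear": [0, 0, 0], "yaw": 0}, {"gripper": 26, "linear": [0, 0, 0], "yaw": 0}, {"gripper": 32, "linear": [0, 0, 0], "yaw": 0}, {"gripper": 40, "linear": [0, 0, 0], "yaw": 0}, {"gripper": 50, "linear": [0, 0, 0], "yaw": 0}, {"gripper": 60, "linear": [0, 0, 0], "yaw": 0}, {"gripper": 70, "linear": [0, 0, 0], "yaw": 0}, {"gripper": 70, "linear": [0, 0, 0], "yaw": 0}, {"gripper": 70, "linear": [0, 0, 0], "yaw": 0}])

```text
t: 23.55
tcp_pos: [0.534, 0.2389, 0.2723]
tcp_rot: [-0.0, 0.989, 0.15, -0.0]
force: [-0.7, 0.0, -0.9]
width: 0.0696
```

Emit:
apply_moves(commands=[{"gripper": 70, "linear": [0, 0, 0.1], "yaw": 0}, {"gripper": 70, "linear": [0, 0, 0.2], "yaw": 0}, {"gripper": 70, "linear": [0, 0, 0.4], "yaw": 0}, {"gripper": 70, "linear": [0, 0, 0.6], "yaw": 0}, {"gripper": 70, "linear": [0, 0, 0.8], "yaw": 0}, {"gripper": 70, "linear": [0, 0, 0.8], "yaw": 0}, {"gripper": 70, "linear": [0, 0, 0.8], "yaw": 0}, {"gripper": 70, "linear": [0, 0, 0.8], "yaw": 0}, {"gripper": 70, "linear": [-0.3, 0.3, 0.5], "yaw": 0}, {"gripper": 70, "linear": [-0.3, 0.3, 0], "yaw": 0}])

```text
t: 24.55
tcp_pos: [0.5185, 0.2545, 0.3992]
tcp_rot: [-0.0, 0.989, 0.15, 0.001]
force: [-0.4, 0.1, -1.2]
width: 0.0701
```

Emit:
apply_moves(commands=[{"gripper": 70, "linear": [-0.5, 0.5, 0], "yaw": 0}, {"gripper": 70, "linear": [-0.5, 0.5, 0], "yaw": 0}, {"gripper": 70, "linear": [-0.5, 0.5, 0], "yaw": 0}, {"gripper": 70, "linear": [-0.5, 0.5, 0], "yaw": 0}, {"gripper": 70, "linear": [-0.3, 0.3, 0], "yaw": 0}, {"gripper": 70, "linear": [0, 0, 0], "yaw": 0}, {"gripper": 70, "linear": [0, 0, 0], "yaw": 0}, {"gripper": 70, "linear": [0, 0, 0], "yaw": 0}, {"gripper": 70, "linear": [0, 0, 0], "yaw": 0}, {"gripper": 70, "linear": [0, 0, 0], "yaw": 0}])

```text
t: 25.55
tcp_pos: [0.4618, 0.3111, 0.3972]
tcp_rot: [0.0, 0.989, 0.15, -0.0]
force: [-0.3, -0.3, -0.2]
width: 0.0699
```

Emit:
apply_moves(commands=[{"gripper": 70, "linear": [0, 0, 0], "yaw": 0}, {"gripper": 70, "linear": [0, 0, 0], "yaw": 0}, {"gripper": 70, "linear": [0, 0, 0], "yaw": 0}, {"gripper": 70, "linear": [0, 0, 0], "yaw": 0}, {"gripper": 70, "linear": [0, 0, 0], "yaw": 0}, {"gripper": 70, "linear": [0, 0, 0], "yaw": 0}, {"gripper": 70, "linear": [0, 0, 0], "yaw": 0}, {"gripper": 70, "linear": [0, 0, 0], "yaw": 0}, {"gripper": 70, "linear": [0, 0, 0], "yaw": 0}, {"gripper": 70, "linear": [0, 0, 0], "yaw": 0}])

```text
t: 26.55
tcp_pos: [0.4615, 0.3114, 0.3973]
tcp_rot: [0.0, 0.989, 0.15, -0.0]
force: [0.2, -0.5, -0.7]
width: 0.0702
```

```bash
python3 - <<'E'
from bench import arm
import cv2,numpy as np
a=arm.read_camera('side')
for _ in range(8):b=arm.read_camera('side')
d=np.abs(a.astype(int)-b)[60:330,240:400];print('motion px',(d.max(2)>25).sum(),arm.observe()['t'],arm.observe()['tcp_pos'],arm.observe()['force'])
cv2.imwrite('pics/d1.png',np.hstack([cv2.resize(b[50:350,230:430],(400,600)),cv2.resize(b[90:160,290:337],(400,600),interpolation=cv2.INTER_CUBIC)]))
E
```

```text
motion px 247 27.0 [0.46146237 0.31141055 0.39727452] [-0.49306064 -0.092158   -0.61093994]
```

View pics/d1.png

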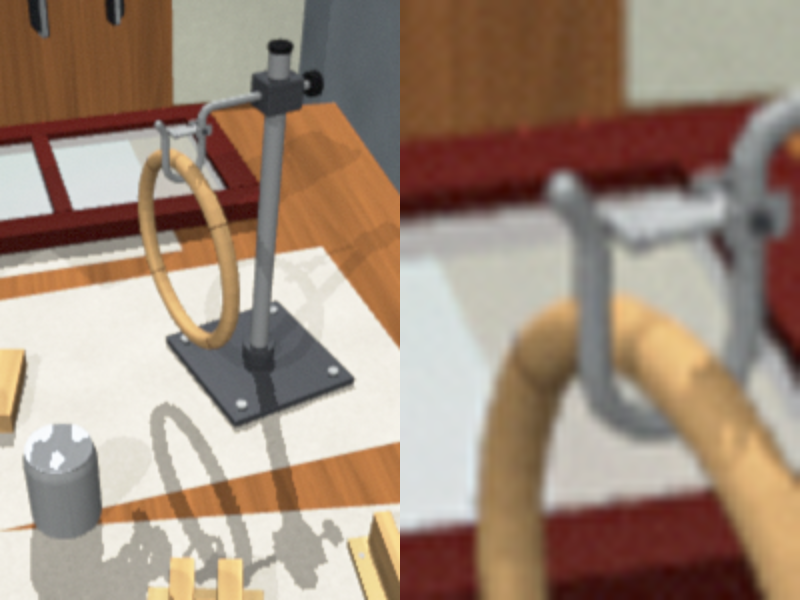

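The rim hangs in the bowl with the keeper level above it, but it is still swinging slightly. I wait for it to settle.

Emit:
apply_moves(commands=[{"gripper": 70, "linear": [0, 0, 0], "yaw": 0}, {"gripper": 70, "linear": [0, 0, 0], "yaw": 0}, {"gripper": 70, "linear": [0, 0, 0], "yaw": 0}, {"gripper": 70, "linear": [0, 0, 0], "yaw": 0}, {"gripper": 70, "linear": [0, 0, 0], "yaw": 0}, {"gripper": 70, "linear": [0, 0, 0], "yaw": 0}, {"gripper": 70, "linear": [0, 0, 0], "yaw": 0}, {"gripper": 70, "linear": [0, 0, 0], "yaw": 0}, {"gripper": 70, "linear": [0, 0, 0], "yaw": 0}, {"gripper": 70, "linear": [0, 0, 0], "yaw": 0}])

```text
t: 28.0
tcp_pos: [0.4615, 0.3114, 0.3973]
tcp_rot: [0.0, 0.989, 0.15, -0.0]
force: [0.0, 1.3, -0.3]
width: 0.0701
```

Emit:
apply_moves(commands=[{"gripper": 70, "linear": [0, 0, 0], "yaw": 0}, {"gripper": 70, "linear": [0, 0, 0], "yaw": 0}, {"gripper": 70, "linear": [0, 0, 0], "yaw": 0}, {"gripper": 70, "linear": [0, 0, 0], "yaw": 0}, {"gripper": 70, "linear": [0, 0, 0], "yaw": 0}, {"gripper": 70, "linear": [0, 0, 0], "yaw": 0}, {"gripper": 70, "linear": [0, 0, 0], "yaw": 0}, {"gripper": 70, "linear": [0, 0, 0], "yaw": 0}, {"gripper": 70, "linear": [0, 0, 0], "yaw": 0}, {"gripper": 70, "linear": [0, 0, 0], "yaw": 0}])

```text
t: 29.0
tcp_pos: [0.4614, 0.3114, 0.3973]
tcp_rot: [0.0, 0.989, 0.15, -0.0]
force: [-0.9, 0.1, -1.0]
width: 0.0699
```

Emit:
apply_moves(commands=[{"gripper": 70, "linear": [0, 0, 0], "yaw": 0}, {"gripper": 70, "linear": [0, 0, 0], "yaw": 0}, {"gripper": 70, "linear": [0, 0, 0], "yaw": 0}, {"gripper": 70, "linear": [0, 0, 0], "yaw": 0}, {"gripper": 70, "linear": [0, 0, 0], "yaw": 0}, {"gripper": 70, "linear": [0, 0, 0], "yaw": 0}, {"gripper": 70, "linear": [0, 0, 0], "yaw": 0}, {"gripper": 70, "linear": [0, 0, 0], "yaw": 0}, {"gripper": 70, "linear": [0, 0, 0], "yaw": 0}, {"gripper": 70, "linear": [0, 0, 0], "yaw": 0}])

```text
t: 30.0
tcp_pos: [0.4615, 0.3114, 0.3973]
tcp_rot: [-0.0, 0.989, 0.15, -0.0]
force: [-0.3, -0.1, -0.6]
width: 0.0702
```

```bash
cat > settle.py <<'E'
from bench import arm
import numpy as np,cv2
a=[arm.read_camera('side')[60:330,240:400].astype(int) for _ in range(16)]
print([(np.abs(x-a[0]).max(2)>25).sum() for x in a],arm.observe()['t'])
# column of the rim's bottom band (wood hue) in rows 200-225
for x in a[::3]:
    im=x.astype(np.uint8);h=cv2.cvtColor(im,cv2.COLOR_BGR2HSV);b=im[145:155,70:125].mean(0);print(np.round(cv2.phaseCorrelate(a[0][100:165,60:125,1].astype(np.float32),x[100:165,60:125,1].astype(np.float32))[0],2))
E
python3 settle.py
```

```text
[np.int64(0), np.int64(17), np.int64(34), np.int64(67), np.int64(93), np.int64(138), np.int64(164), np.int64(189), np.int64(208), np.int64(218), np.int64(223), np.int64(210), np.int64(204), np.int64(175), np.int64(158), np.int64(113)] 30.8
[0. 0.]
[-0.02  0.05]
[-0.03  0.  ]
[-0.08 -0.01]
[-0.03  0.04]
[-0.03  0.02]
```

A small, slow swing of about 1 px is left. I give it several more seconds; there is ample time.

Emit:
apply_moves(commands=[{"gripper": 70, "linear": [0, 0, 0], "yaw": 0}, {"gripper": 70, "linear": [0, 0, 0], "yaw": 0}, {"gripper": 70, "linear": [0, 0, 0], "yaw": 0}, {"gripper": 70, "linear": [0, 0, 0], "yaw": 0}, {"gripper": 70, "linear": [0, 0, 0], "yaw": 0}, {"gripper": 70, "linear": [0, 0, 0], "yaw": 0}, {"gripper": 70, "linear": [0, 0, 0], "yaw": 0}, {"gripper": 70, "linear": [0, 0, 0], "yaw": 0}, {"gripper": 70, "linear": [0, 0, 0], "yaw": 0}, {"gripper": 70, "linear": [0, 0, 0], "yaw": 0}])

```text
t: 31.8
tcp_pos: [0.4615, 0.3114, 0.3973]
tcp_rot: [0.0, 0.989, 0.15, -0.0]
force: [0.8, -1.0, -0.2]
width: 0.0704
```

Emit:
apply_moves(commands=[{"gripper": 70, "linear": [0, 0, 0], "yaw": 0}, {"gripper": 70, "linear": [0, 0, 0], "yaw": 0}, {"gripper": 70, "linear": [0, 0, 0], "yaw": 0}, {"gripper": 70, "linear": [0, 0, 0], "yaw": 0}, {"gripper": 70, "linear": [0, 0, 0], "yaw": 0}, {"gripper": 70, "linear": [0, 0, 0], "yaw": 0}, {"gripper": 70, "linear": [0, 0, 0], "yaw": 0}, {"gripper": 70, "linear": [0, 0, 0], "yaw": 0}, {"gripper": 70, "linear": [0, 0, 0], "yaw": 0}, {"gripper": 70, "linear": [0, 0, 0], "yaw": 0}])

```text
t: 32.8
tcp_pos: [0.4615, 0.3114, 0.3973]
tcp_rot: [-0.0, 0.989, 0.15, 0.0]
force: [1.0, -0.2, -0.3]
width: 0.0701
```

Emit:
apply_moves(commands=[{"gripper": 70, "linear": [0, 0, 0], "yaw": 0}, {"gripper": 70, "linear": [0, 0, 0], "yaw": 0}, {"gripper": 70, "linear": [0, 0, 0], "yaw": 0}, {"gripper": 70, "linear": [0, 0, 0], "yaw": 0}, {"gripper": 70, "linear": [0, 0, 0], "yaw": 0}, {"gripper": 70, "linear": [0, 0, 0], "yaw": 0}, {"gripper": 70, "linear": [0, 0, 0], "yaw": 0}, {"gripper": 70, "linear": [0, 0, 0], "yaw": 0}, {"gripper": 70, "linear": [0, 0, 0], "yaw": 0}, {"gripper": 70, "linear": [0, 0, 0], "yaw": 0}])

```text
t: 33.8
tcp_pos: [0.4615, 0.3114, 0.3973]
tcp_rot: [0.0, 0.989, 0.15, -0.0]
force: [-0.0, 0.6, -0.5]
width: 0.07
```

Emit:
apply_moves(commands=[{"gripper": 70, "linear": [0, 0, 0], "yaw": 0}, {"gripper": 70, "linear": [0, 0, 0], "yaw": 0}, {"gripper": 70, "linear": [0, 0, 0], "yaw": 0}, {"gripper": 70, "linear": [0, 0, 0], "yaw": 0}, {"gripper": 70, "linear": [0, 0, 0], "yaw": 0}, {"gripper": 70, "linear": [0, 0, 0], "yaw": 0}, {"gripper": 70, "linear": [0, 0, 0], "yaw": 0}, {"gripper": 70, "linear": [0, 0, 0], "yaw": 0}, {"gripper": 70, "linear": [0, 0, 0], "yaw": 0}, {"gripper": 70, "linear": [0, 0, 0], "yaw": 0}])

```text
t: 34.8
tcp_pos: [0.4615, 0.3114, 0.3973]
tcp_rot: [-0.0, 0.989, 0.15, -0.0]
force: [0.3, -1.0, 0.5]
width: 0.07
```

```bash
python3 settle.py
```

```text
[np.int64(0), np.int64(6), np.int64(8), np.int64(8), np.int64(9), np.int64(8), np.int64(9), np.int64(6), np.int64(0), np.int64(10), np.int64(14), np.int64(22), np.int64(27), np.int64(32), np.int64(37), np.int64(46)] 35.6
[0. 0.]
[-0.02 -0.01]
[ 0.01 -0.03]
[-0.01  0.  ]
[-0.01  0.02]
[-0.    0.03]
```

The swing has decayed well below 1 px, so I hand the job in.

```bash
python3 -c "
from bench import arm
print(arm.job_done())"
```

```text
the job is handed in; nothing more can be done
None
```

The rim is hanging in the bottom of the J-hook with the keeper shut above it. The job was handed in at about 36 s of the 69 s allowed; it reports no verdict.

- **Grip and lift:** I gripped the rim about 57 mm to one side of its top so the gripper would clear the hook, lifted it from the larger cradle and brought it over the tip.
- **Pressing down:** I lowered it in small steps. The keeper was felt where predicted, which puts the bowl floor at about 0.287 m. The highest force I read was about 7 N on the keeper. The side force then vanished as it sprung shut, and about 4 N rested on the floor. Forces were read only once per second of motion, so short peaks between readings are not known.
- **Last checks:** The side view shows the rim in the bowl with the keeper level above it and the gripper well clear. A small swing of about 1 px after release had faded well below that by hand-in. I did not compare the bystanders' positions again at the end, but the path stayed above them.
- **Disagreements:**
  - The early top-view fit of the hook was several millimetres off; I replaced it with one from the wrist and side cameras.
  - The gripper read 15.6 mm on the 18 mm rim, but the hold did not slip noticeably.

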